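Close and pin the board case

TASK

The board in the small grey transport case on the bench is ready to travel. Slide the case's flat cover fully shut over the compartment, then take the locking pin out of its parking block and put it down through the hole in the cover's tongue into the lug below, so that its collar rests on the tongue. Let go of the pin, and leave the board in the case and the other things on the bench where they are.

Things in the scene. Friction and masses are not known exactly. Their poses are not given: they have to be found in the camera images.
- case: Grey open case, 84 x 130 mm (long along its own y), fixed to the bench. Origin: centre of underside, z up; yaw -0.5 to 0.5. Aluminium rails, 38.5 mm high, along both long sides hold the flat cover, whose top is 33 mm above the bench. At its -y end a lug block, 50 x 40 mm, 28 mm high, with an upright 16 mm through hole at case (0, -85 mm).
- cover (a joint): Opening of the flat aluminium cover (78 x 130 x 4 mm) in m: 0 fully shut (hard stop), 0.11 fully open, starts 0.065 to 0.10. It moves along case +y as it grows: push towards case -y to shut. Friction about 2 N, stays where left. Its -y end has a tongue 46 x 40 x 4 mm with a 16 mm hole, which lies over the lug's hole only when fully shut.
- rib (a point): Middle of the top edge of the upright black push rib on the cover, 59 mm above the bench; moves with the cover. The rib is 60 mm wide (case x), 6 mm thick (case y) and rises 26 mm above the cover, which is flat and clear behind it (case +y). At case y = -30 mm plus the cover's opening.
- lock_hole (a point): Centre of the lock: on the axis of the lug's hole, at the height of the tongue's top face when the cover is shut (33 mm above the bench). The pin's collar comes to rest here.
- pin: Locking pin, 72 mm long, about 60 g, starting upright in its parking block: steel shank 9 mm thick and 30 mm long with a tapered tip, a steel collar 26 mm across and 3 mm thick, and above it a black round grip 18 mm across, from 3 to 42 mm above the origin. Origin: on its axis at the underside of the collar; z up along the grip, the shank reaches from 0 to -30 mm.
- pin_tip (a point): Tip of the pin's shank, 30 mm below the pin's origin along its axis.
- pin_block: Fixed grey plastic parking block, 60 x 60 mm (72 mm at its low foot) and 36 mm high, with an upright 16 mm hole in its centre in which the pin stands, the collar resting on the block's top. Origin: centre of its underside.
- board: Green circuit board, 60 x 105 mm, lying loose on the floor of the case (4 mm thick). Origin: centre of its underside.
- tip_cleaner: Bystander: low round black tip cleaner, 58 mm across, 32 mm high, standing beyond the case. Origin: centre of its underside.
- alcohol_jar: Bystander: pale plastic jar with a cap, 49 mm wide, 68 mm high, standing beyond the case. Origin: centre of its underside.
- paste_tube: Bystander: white paste tube, 104 x 42 x 27 mm, lying on the blue mat to the right. Origin: centre of its underside.

How it is judged (in metres and radians):
On the way, in this order (a step that is already met when the one before it is completed fails the run):
1. the cover is slid fully shut (within 4 mm of its stop) while the pin is not in the lock (value of joint cover below 0.004 m and horizontal distance between pin and lock_hole above 0.03 m), for 0.2 s.
2. the pin stands through the tongue into the lug, its collar on the tongue (horizontal distance between pin_tip and lock_hole below 0.006 m and z of pin in the frame of lock_hole below 0.005 m), for 0.2 s.
At the end, for the whole second after the job is handed in: Cover within 5 mm of its shut stop; pin at rest, upright within 0.15 rad, through tongue and lug, its axis within 6 mm of the lock's axis, its collar at most 5 mm above the tongue's top; board still in the case, its origin within 25 mm of the case's origin (all of step 2 and value of joint cover below 0.005 m and horizontal distance between pin and lock_hole below 0.006 m and angle between pin's own z axis and vertical below 0.15 rad and linear speed of pin below 0.02 m/s and distance between board and case below 0.025 m); the robot touches nothing.
It fails at once if a bystander (tip cleaner, jar, paste tube) is shifted by more than 30 mm (distance of any of tip_cleaner, alcohol_jar, paste_tube from where it was at the start of the episode above 0.03 m).
It also fails if it takes over 48 s, if anything falls off the work surface, if the arm or the gripper's body presses on something with over 40 N, if the wrist force passes 120 N, or if a joint passes its speed limit or range.

ROBOT

A 7-joint arm with a two-finger parallel gripper is mounted at the origin on a cart in front of the work surface, level with it; the furniture and walls round the work are solid. World frame = base frame: x ahead of the robot, y to its left, z up, the work surface at z = 0. Lengths are in mm, angles in rad, forces in N, time in s.
With the tool pointing down it reaches from about 375 to 925 mm from the base axis. Payload 3.1 kg.
Tool frame: the origin (TCP) lies between the finger pads; the fingertips stand 25 mm ahead of it and the grasp point (between the pads) lies 6 mm ahead of it; z points along the fingers, y is the line along which they close (so a half turn about z gives the same grasp; the last joint's range is limited). The gripper opens to 85 mm and grips with 20 to 120 N. Pads are 22 mm wide; open, the fingers measure 114 mm over their backs; the gripper's body (76 mm by 85 mm) begins 54 mm behind the grasp point. The pads swing forward as they close: fully open they stand 13 mm farther back than shut.
Start: joints at [1.234, 0.383, 0.044, 1.598, -0.018, 1.161, -0.05], TCP at [153.768, -631.553, 256.269] pointing down, gripper open.
Joint ranges: [-2.61, 2.61], [-0.41, 2.15], [-1.48, 1.57], [0, 2.5], [-1.57, 4.71], [0.05, 1.97], [-2.85, 2.85]. Speed limits (rad/s): [2.79, 2.79, 3.14, 3.14, 3.14, 3.14, 3.14].

INTERFACE

Orientations are given as a unit quaternion [w, x, y, z].
In Python, from workcell import env, optics, workorder gives the robot as it stands (env), with the cameras (optics) and the job (workorder).
- The arm moves only by the tool inch_along, called after "Call:" by a JSON object that holds its "api" and its "payload". Schema: {"type":"object","properties":{"plan":{"type":"array","items":{"type":"array","prefixItems":[{"type":"array","items":{"type":"number"},"minItems":3,"maxItems":3},{"type":"array","items":{"type":"number"},"minItems":3,"maxItems":3}],"minItems":2,"maxItems":2},"minItems":1,"maxItems":10},"jaw":{"type":"number"},"squeeze":{"type":"number"},"only":{"type":"string"},"quiet":{"type":"boolean"},"lines":{"type":"string"}},"required":["plan"],"additionalProperties":false}. plan is a list of rows, 1 to 10 of them, each written [[dx, dy, dz], [rx, ry, rz]]: dx, dy, dz in fractions of the full range, 1 being 60 cm, then a rotation vector rx, ry, rz in shares of 4 rad (1.0 is 4 rad); each row is the pose to reach, as a shift and turn from the pose commanded when the call began, along the tool's axes at that moment; what a row does not reach only later rows make up. A row lasts 1/8 s, in which the tool goes at most 62.5 mm and 0.188 rad, less where a joint would pass 70% of its speed; a pose out of reach is approached as far as the arm can. jaw is the opening from 0.0 (shut) to 1.0 (fully open), set as the call begins (left out keeps the last). The fingers move at their own pace and stop on an object; squeeze is the grip in N (left out, the last holds). Time passes only in rows, so rows that do not move let the fingers close. The tool returns the time, the measured TCP pose, the force, the opening and the grip force at its end. only (a regular expression) keeps the lines of the reply that match it, lines (a string "A,B") keeps lines A to B, and quiet returns only ok. A shift or turn number past 1, either way, is cut back to 1. Input that does not fit is refused with a message, and nothing moves.
- env.read_state(): the state, without advancing time (a new reading comes with each control period).
- optics.camera(name): name is "side" or "top"; returns a dict with "frame" (400x640x3 uint8, blue, green, red), "camera_matrix" (3x3 intrinsics, pixels), "k1" (the pictures are not rectified: a ray, as slopes to the right and down, at radius r is drawn at 1 + k1 r^2 times it, then the intrinsics apply), "xyz" and "attitude" of the camera in the world. Camera axes: x right, y down, z forward; pixel columns grow to the right and rows downward; lengths in mm; the calibration is good to about 2 mm. A picture is of the moment at which its call begins. There is no depth.
- workorder.hand_in(): hands the job in; it is judged then, once.
The state is a dict: "time_s": time; "joints": joint angles; "joint_velocities": joint speeds; "joint_efforts": joint torques, N m; "ee_pos": TCP position; "tcp_rot": TCP orientation; "wrist_force": force on the tool from outside, world axes, zero at the start; "moment": the same for the moment, N m; "grip_width": opening from 0.0 (shut) to 1.0 (fully open); "grip_force": force on a finger pad.
Only numpy, scipy, OpenCV 4.12 (cv2) and the standard library are available. Lean on these libraries where they do the work, as an engineer would, in place of code of your own. Each camera call takes 0.05 s, during which the arm holds its last target. There are 200 camera calls.

## Working session

There is one attempt and no reset: what is moved stays moved. The work goes in short steps, Python scripts to look and compute and a tool call to move; the robot and the scene stay as the last step left them, time stands still between calls to the robot, and variables do not carry over. Pictures are saved under pics/ and viewed, at most 10 in all, crops included, and the job is handed in when it is done.

```bash
ls; mkdir -p pics; python3 - <<'E'
from workcell import env, optics, workorder
import cv2
s=env.read_state();print(s)
for n in("side","top"):
    c=optics.camera(n);cv2.imwrite(f"pics/{n}0.png",c["frame"]);print(n,c["camera_matrix"],c["k1"],c["xyz"],c["attitude"])
E
```

```text
pics
workcell.py
{'time_s': 0.0, 'joints': array([ 1.23422945,  0.38386331,  0.04384377,  1.5996189 , -0.01792064,
        1.16120822, -0.04991667]), 'joint_velocities': array([ 0.00041574,  0.00025733,  0.00120807,  0.00047118,  0.00012506,
       -0.00101891, -0.00173228]), 'joint_efforts': array([ 5.79878520e-05, -4.33464146e+01,  1.02480825e+00, -2.49514729e+01,
        1.05853789e-02,  1.14338624e-02, -1.50942861e-05]), 'ee_pos': array([ 153.51008705, -630.68367662,  254.84813607]), 'tcp_rot': array([-1.33350976e-03,  9.92878668e-01,  1.19122292e-01, -2.26139881e-04]), 'wrist_force': array([-0.15450763,  0.77907462, -0.42717203]), 'moment': array([ 0.00083896, -0.02396436, -0.06156179]), 'grip_force': 0.0, 'grip_width': 1.0039580910477146}
side [[384.09098185   0.         320.25690447]
 [  0.         384.09098185 200.31868406]
 [  0.           0.           1.        ]] -0.039637268119917406 [ 295.27035134 -728.76912399  574.825475  ] [-0.46730155  0.86243613 -0.16923942  0.0958708 ]
top [[469.92327242   0.         321.52335996]
 [  0.         469.92327242 205.144491  ]
 [  0.           0.           1.        ]] -0.10245893691559173 [ 411.30677915  -28.03719655 1255.18434755] [ 0.06317581 -0.69670309  0.71316615 -0.04480689]
```

View pics/top0.png

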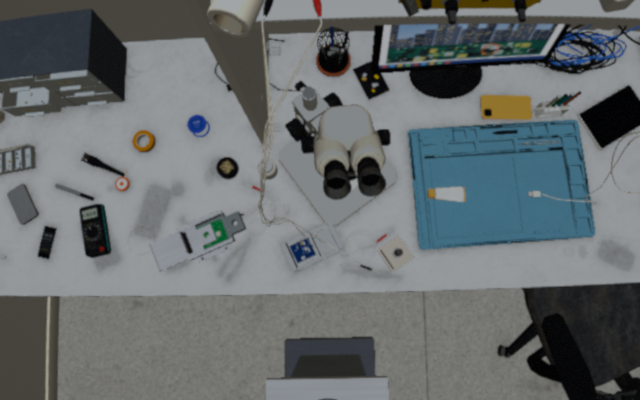

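View pics/side0.png

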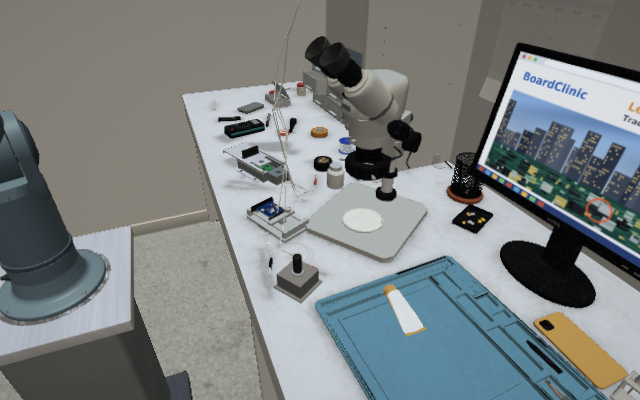

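The top view shows the case around (195,240), with its lug and tongue end at about (235,220), and the pin block at (397,252). In the side view the case is at (262,165) and the pin at (297,265). I'll enlarge both.

```bash
cat > h.py <<'E'
import numpy as np, cv2
from scipy.spatial.transform import Rotation as R
from scipy.optimize import least_squares
from workcell import env, optics, workorder
def rot(q): return R.from_quat(np.asarray(q)[[1,2,3,0]])
def ray(c,uv):
    K=c["camera_matrix"]
    p=cv2.undistortPoints(np.array([[uv]],float),K,np.array([c["k1"],0,0,0,0]))[0,0] if 0 else None
    d=(np.array(uv)-[K[0,2],K[1,2]])/[K[0,0],K[1,1]]
    s=d.copy()
    for _ in range(20): s=d/(1+c["k1"]*(s@s))
    return np.array(c["xyz"]),rot(c["attitude"]).apply([*s,1])
def plane(c,uv,z):
    o,d=ray(c,uv); return o+d*(z-o[2])/d[2]
def tri(c1,u1,c2,u2):
    (o1,d1),(o2,d2)=ray(c1,u1),ray(c2,u2)
    t=np.linalg.lstsq(np.c_[d1,-d2],o2-o1,rcond=None)[0]
    a,b=o1+d1*t[0],o2+d2*t[1]; return (a+b)/2,np.linalg.norm(a-b)
def proj(c,P):
    p=rot(c["attitude"]).inv().apply(np.asarray(P,float)-c["xyz"]); s=p[:2]/p[2]
    K=c["camera_matrix"]; s=s*(1+c["k1"]*(s@s)); return s*[K[0,0],K[1,1]]+[K[0,2],K[1,2]]
def totool(v):  # world vector -> tool axes
    return rot(env.read_state()["tcp_rot"]).inv().apply(v)
E
sed -i '/undistortPoints/d' h.py
python3 - <<'E'
from h import *
import cv2
t=cv2.imread("pics/top0.png");s=cv2.imread("pics/side0.png")
r=lambda i,k:cv2.resize(i,None,fx=k,fy=k,interpolation=cv2.INTER_CUBIC)
A=r(t[200:280,145:265],6)      # 720x480
cv2.imwrite("pics/tA.png",A)
B=np.vstack([r(s[135:195,215:315],6), r(s[245:305,265:365],4)[:,:600] if 0 else np.hstack([r(s[245:305,265:315],4),r(t[225:285,365:430],4)[:, :260],np.zeros((240,140,3),np.uint8)])])
cv2.imwrite("pics/sB.png",B);print(A.shape,B.shape)
E
```

```text
(480, 720, 3) (600, 600, 3)
```

View pics/tA.png

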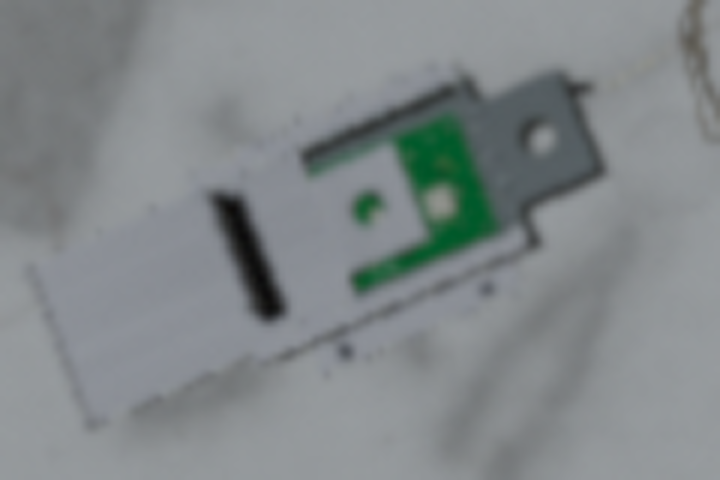

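View pics/sB.png

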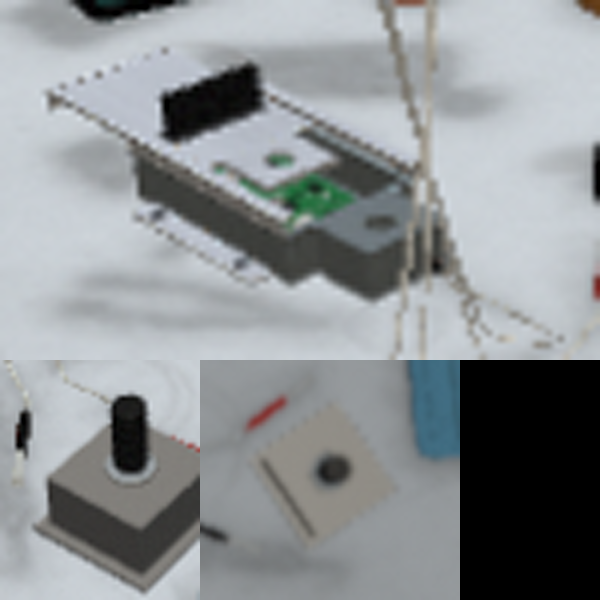

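Top crop: the rib's middle is at about (250,255), the tongue hole at (370,207) and the lug hole at (540,138). Side crop: the rib spans (162–262, 65–140), the lug hole is at (380,220), and the pin's grip top is at (128,402). Hanging wires pass near the lug. Next I'll triangulate these.

```bash
python3 - <<'E'
from h import *
np.set_printoptions(precision=1,suppress=True)
T=optics.camera("top");S=optics.camera("side")
def blob(c,x0,y0,x1,y1,f):
    m=f(c["frame"][y0:y1,x0:x1].astype(int)).astype(np.uint8)
    n,l,st,ce=cv2.connectedComponentsWithStats(m); i=1+np.argmax(st[1:,4])
    ys,xs=np.nonzero(l==i); p=np.c_[xs+x0,ys+y0].astype(float)
    return p
dark=lambda f:f.max(2)<60
rt=blob(T,175,225,200,258,dark); rs=blob(S,238,142,262,162,dark)
print("rib top",rt.mean(0),cv2.minAreaRect(rt.astype(np.float32)),"side",rs.min(0),rs.max(0),rs.mean(0))
pt=blob(T,385,240,410,265,dark); ps=blob(S,285,250,305,272,dark)
print("pin top",pt.mean(0),len(pt),pt.min(0),pt.max(0),"side",ps.min(0),ps.max(0))
cr=lambda x,y,k,a,b:((x+.5)/k-.5+a,(y+.5)/k-.5+b)
lugT=cr(541,138,6,145,200); lugS=cr(380,220,6,215,135)
print("lug",tri(T,lugT,S,lugS),plane(T,lugT,28),plane(S,lugS,28))
tT=cr(368,207,6,145,200); tS=cr(278,158,6,215,135)
print("tongue",tri(T,tT,S,tS),plane(T,tT,33),plane(S,tS,33))
# rib top corners in both
for a,b in[((213,193),(254,66)),((258,320),(163,96))]:
    print("ribcorner",tri(T,cr(*a,6,145,200),S,cr(*b,6,215,135)))
print("ribtop plane59",plane(T,rt.mean(0),50))
# tape cover left end corners
for uv in[(30,265),(92,425)]: print("cover end",plane(T,cr(*uv,6,145,200),33))
pT=pt.mean(0); pS=cr(128,402,4,265,245)
print("pintop",tri(T,pT,S,pS),plane(T,pT,36+30),plane(S,pS,78))
g=lambda x,y:((x-200+.5)/4+364.5,(y-360+.5)/4+224.5)
for uv in[(333,402),(398,487),(310,547),(250,462)]: print("block",plane(T,g(*uv),36))
for a,b in [((713,140),(475,310)),((690,30),(425,160))]: print("wire?",tri(T,cr(*a,6,145,200),S,cr(*b,6,215,135)))
E
```

```text
rib top [186.  242.2] ((186.1034393310547, 242.25860595703125), (20.98357391357422, 3.713906764984131), 68.19859313964844) side [242. 146.] [258. 157.] [249.7 151.6]
pin top [397.6 252.1] 30 [395. 250.] [401. 255.] side [293. 254.] [301. 271.]
lug (array([560.5, 231.8,  32.6]), np.float64(2.38301291559067)) [559.9 233.   28. ] [563.9 239.7  28. ]
tongue (array([530.7, 308.2,  35.8]), np.float64(1.1044944510515864)) [530.4 309.   33. ] [532.5 313.5  33. ]
ribcorner (array([536. , 370.4,  59.3]), np.float64(1.4323538654317294))
ribcorner (array([481.8, 348.6,  61.2]), np.float64(3.7114676008091294))
ribtop plane59 [508.6 357.1  50. ]
cover end [507.6 462.4  33. ]
cover end [436.6 432.1  33. ]
pintop (array([ 469.1, -215.9, -159.2]), np.float64(25.309651470562024)) [ 470.3 -188.2   66. ] [ 404.4 -380.4   78. ]
block [ 515.7 -194.9   36. ]
block [ 459.6 -234.5   36. ]
block [ 422.7 -176.1   36. ]
block [ 478.2 -139.5   36. ]
wire? (array([570.3, 154.3,  20.7]), np.float64(25.20756301754823))
wire? (array([579.8, 158.4,  99.9]), np.float64(30.932017756833513))
```

```bash
python3 - <<'E'
from h import *
np.set_printoptions(precision=1,suppress=True)
T=optics.camera("top");S=optics.camera("side")
print("pintop",tri(T,(397.6,252.1),S,(297,255)),plane(T,(397.6,252.1),70),plane(S,(297,255),78))
print("eyepieces",[tri(T,a,S,b) for a,b in(((338,185),(318,45)),((371,182),(340,62)),((338,185),(340,62)),((371,182),(318,45)))])
for uv in[(287,170),(287,150),(290,100),(296,40),(298,2),(273,190),(285,195)]:
    o,d=ray(S,uv); print("wire",uv,[ (z,*(o+d*(z-o[2])/d[2])[:2].round(),*proj(T,o+d*(z-o[2])/d[2]).round()) for z in(0,60,120,200,300,400,500)])
E
```

```text
pintop (array([ 471.6, -187.1,   78.2]), np.float64(3.960606508158324)) [ 470.1 -187.7   70. ] [ 473.6 -187.2   78. ]
eyepieces [(array([575.4, -38.6, 431.5]), np.float64(2.6529677437753523)), (array([ 587.1, -100.9,  412.7]), np.float64(11.184040414416828)), (array([598.7, -45.8, 397.6]), np.float64(37.92821302137253)), (array([565.6, -92.5, 444.4]), np.float64(20.466141989692616))]
wire (287, 170) [(0, np.float64(606.0), np.float64(287.0), np.float64(218.0), np.float64(207.0)), (60, np.float64(574.0), np.float64(181.0), np.float64(252.0), np.float64(215.0)), (120, np.float64(541.0), np.float64(75.0), np.float64(291.0), np.float64(224.0)), (200, np.float64(498.0), np.float64(-67.0), np.float64(351.0), np.float64(238.0)), (300, np.float64(444.0), np.float64(-243.0), np.float64(441.0), np.float64(258.0)), (400, np.float64(390.0), np.float64(-420.0), np.float64(550.0), np.float64(283.0)), (500, np.float64(336.0), np.float64(-597.0), np.float64(678.0), np.float64(311.0))]
wire (287, 150) [(0, np.float64(652.0), np.float64(423.0), np.float64(169.0), np.float64(192.0)), (60, np.float64(61
[... 2768 characters left out ...]
p.float64(294.0)), (500, np.float64(326.0), np.float64(-609.0), np.float64(685.0), np.float64(316.0))]
wire (285, 195) [(0, np.float64(555.0), np.float64(149.0), np.float64(268.0), np.float64(225.0)), (60, np.float64(528.0), np.float64(58.0), np.float64(300.0), np.float64(232.0)), (120, np.float64(501.0), np.float64(-34.0), np.float64(336.0), np.float64(240.0)), (200, np.float64(465.0), np.float64(-156.0), np.float64(391.0), np.float64(252.0)), (300, np.float64(420.0), np.float64(-309.0), np.float64(473.0), np.float64(269.0)), (400, np.float64(374.0), np.float64(-462.0), np.float64(572.0), np.float64(290.0)), (500, np.float64(329.0), np.float64(-614.0), np.float64(687.0), np.float64(314.0))]
```

```bash
python3 - <<'E'
import cv2,numpy as np
t=cv2.imread("pics/top0.png")
cv2.imwrite("pics/tC.png",cv2.resize(t[130:270,200:400],None,fx=4,fy=4,interpolation=cv2.INTER_CUBIC))
E
```

```text
(no output)
```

View pics/tC.png

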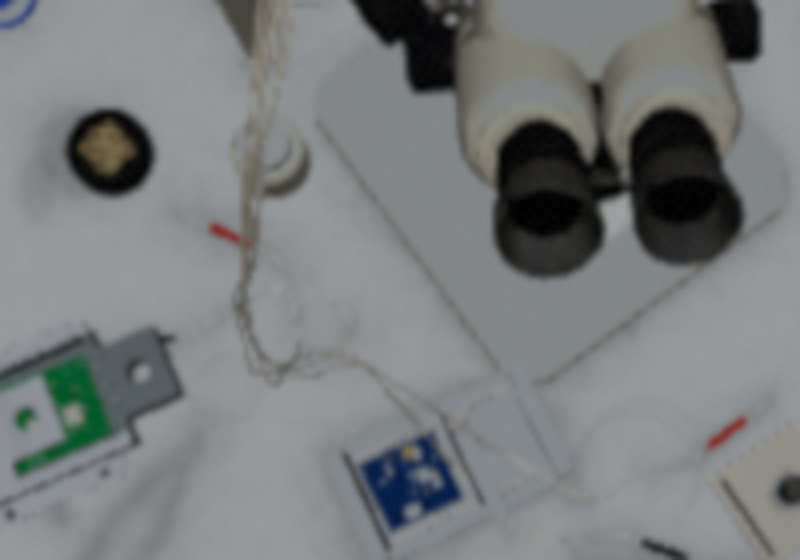

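The wires hang almost vertically near (580,145), about 85 mm from the lug. The microscope eyepieces are near x≥560 at z≈430. The lock is at (560,232) and the case yaw is about 0.378. The rib's middle is at (509,359), so the opening is about 82 mm. The pin is at (471,-187). I'll travel at x≈420 with the fingers shut.

The rows are not in the units I measure in: shifts go in shares of 60 cm and turns go in shares of 4 rad. I convert before sending: -436 mm is -0.7267, 400 mm is 0.6667, -1.71 rad is -0.4275.

Call:
{"api": "inch_along", "payload": {"plan": [[[0.09, -0.0567, 0], [0, 0, -0.045]], [[0.18, -0.1133, 0], [0, 0, -0.09]], [[0.2683, -0.1683, 0], [0, 0, -0.135]], [[0.3567, -0.225, 0], [0, 0, -0.18]], [[0.4317, -0.2967, 0], [0, 0, -0.225]], [[0.5067, -0.3683, 0], [0, 0, -0.27]], [[0.5817, -0.44, 0], [0, 0, -0.315]], [[0.625, -0.5333, 0], [0, 0, -0.36]], [[0.65, -0.6283, 0], [0, 0, -0.405]], [[0.6667, -0.7267, 0], [0, 0, -0.4275]]], "jaw": 0.0, "squeeze": 20}}

```text
time_s: 1.55
ee_pos: [439.7, -111.0, 256.6]
tcp_rot: [0.001, 0.56, 0.829, 0.0]
wrist_force: [0.4, -0.2, 0.6]
grip_width: -0.0
grip_force: 0.0
```

```bash
python3 -c "
from h import *
s=env.read_state();print(s['joints'],rot(s['tcp_rot']).as_matrix())"
```

```text
[ 0.71335667  0.03397363 -0.56030621  2.0267901   0.0202613   1.0848976
  0.52626287] [[-3.73142307e-01  9.27773326e-01  1.21431992e-03]
 [ 9.27773986e-01  3.73142637e-01 -4.92892020e-05]
 [-4.98843746e-04  1.10822255e-03 -9.99999261e-01]]
```

To row units: 451 mm is 0.7517, 294 mm is 0.49.

Call:
{"api": "inch_along", "payload": {"plan": [[[0.0833, 0.0283, 0], [0, 0, 0]], [[0.1633, 0.0567, 0], [0, 0, 0]], [[0.245, 0.085, 0], [0, 0, 0]], [[0.3267, 0.1133, 0], [0, 0, 0]], [[0.4083, 0.1417, 0], [0, 0, 0]], [[0.49, 0.17, 0], [0, 0, 0]], [[0.5567, 0.23, 0.0333], [0, 0, 0]], [[0.6233, 0.2867, 0.0833], [0, 0, 0]], [[0.6883, 0.3433, 0.1333], [0, 0, 0]], [[0.7517, 0.4, 0.1767], [0, 0, 0]]]}}

```text
time_s: 2.8
ee_pos: [496.7, 395.4, 148.5]
tcp_rot: [0.0, 0.562, 0.827, -0.001]
wrist_force: [0.2, -0.5, 0.5]
grip_width: -0.002
grip_force: 0.0
```

Call:
{"api": "inch_along", "payload": {"plan": [[[0, 0, 0], [0, 0, 0]]]}}

```text
time_s: 2.92
ee_pos: [493.2, 397.7, 146.2]
tcp_rot: [-0.003, 0.56, 0.829, -0.002]
wrist_force: [-1.1, -0.7, 0.3]
grip_width: -0.002
grip_force: 0.0
```

```bash
python3 - <<'E'
from h import *
T=optics.camera("top")["frame"];S=optics.camera("side")["frame"]
cv2.imwrite("pics/c1.png",np.hstack([cv2.resize(T[180:290,130:260],None,fx=3,fy=3),cv2.resize(S[90:200,200:330],None,fx=3,fy=3)]))
s=env.read_state();print(s['joints'])
E
```

```text
[-0.12602257  0.60610724 -0.81039561  1.69314885  0.49188873  1.06039153
 -0.71658515]
```

View pics/c1.png

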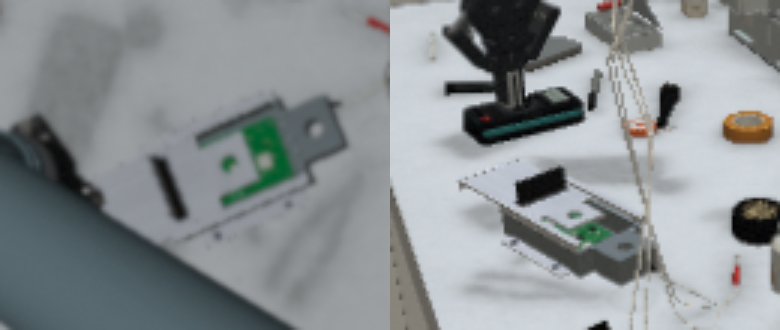

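The picture shows the shut fingers above the cover, behind the black rib at about (168,188), and lined up with it. I'll descend, then push toward case −y (tool −x).

To row units: 79 mm is 0.1317, -60 mm is -0.1.

Call:
{"api": "inch_along", "payload": {"plan": [[[0, 0, 0.0667], [0, 0, 0]], [[0, 0, 0.1317], [0, 0, 0]], [[0, 0, 0.1317], [0, 0, 0]], [[-0.02, 0, 0.1317], [0, 0, 0]], [[-0.04, 0, 0.1317], [0, 0, 0]], [[-0.06, 0, 0.1317], [0, 0, 0]], [[-0.08, 0, 0.1317], [0, 0, 0]], [[-0.1, 0, 0.1317], [0, 0, 0]]]}}

```text
time_s: 4.03
ee_pos: [518.7, 338.7, 72.1]
tcp_rot: [0.0, 0.562, 0.827, 0.001]
wrist_force: [0.4, 3.2, 1.0]
grip_width: -0.002
grip_force: 1.3
```

Call:
{"api": "inch_along", "payload": {"plan": [[[-0.02, 0, 0], [0, 0, 0]], [[-0.04, 0, 0], [0, 0, 0]], [[-0.0533, 0, 0], [0, 0, 0]], [[-0.06, 0, 0], [0, 0, 0]], [[-0.06, 0, 0], [0, 0, 0]]]}}

```text
time_s: 4.65
ee_pos: [531.1, 303.6, 70.7]
tcp_rot: [0.0, 0.562, 0.827, -0.001]
wrist_force: [0.1, -0.3, -0.4]
grip_width: 0.0
grip_force: 0.0
```

To row units: -5 mm is -0.0083, -3 mm is -0.005.

Call:
{"api": "inch_along", "payload": {"plan": [[[-0.005, 0, 0], [0, 0, 0]], [[-0.0083, 0, 0], [0, 0, 0]], [[-0.0083, 0, 0], [0, 0, 0]]]}}

```text
time_s: 5.03
ee_pos: [532.3, 300.3, 70.8]
tcp_rot: [-0.0, 0.562, 0.827, -0.001]
wrist_force: [-0.9, 0.8, -1.3]
grip_width: 0.0
grip_force: 0.8
```

Call:
{"api": "inch_along", "payload": {"plan": [[[-0.0033, 0, 0], [0, 0, 0]], [[-0.0067, 0, 0], [0, 0, 0]], [[-0.0067, 0, 0], [0, 0, 0]]]}}

```text
time_s: 5.4
ee_pos: [533.3, 298.1, 71.0]
tcp_rot: [-0.001, 0.561, 0.828, 0.0]
wrist_force: [-2.6, 3.3, -3.7]
grip_width: 0.002
grip_force: 2.5
```

Call:
{"api": "inch_along", "payload": {"plan": [[[-0.0033, 0, 0], [0, 0, 0]], [[-0.005, 0, 0], [0, 0, 0]], [[-0.005, 0, 0], [0, 0, 0]]]}}

```text
time_s: 5.78
ee_pos: [533.3, 297.9, 71.1]
tcp_rot: [-0.003, 0.56, 0.828, 0.002]
wrist_force: [-4.2, 7.6, -5.5]
grip_width: 0.0
grip_force: 4.2
```

Call:
{"api": "inch_along", "payload": {"plan": [[[-0.005, 0, 0], [0, 0, 0]], [[-0.0083, 0, 0], [0, 0, 0]], [[-0.0083, 0, 0], [0, 0, 0]]]}}

```text
time_s: 6.15
ee_pos: [533.4, 297.7, 71.2]
tcp_rot: [-0.005, 0.559, 0.829, 0.004]
wrist_force: [-5.5, 13.2, -7.7]
grip_width: 0.001
grip_force: 6.9
```

Call:
{"api": "inch_along", "payload": {"plan": [[[0.01, 0, 0], [0, 0, 0]], [[0.025, 0, 0], [0, 0, 0]], [[0.025, 0, -0.0667], [0, 0, 0]], [[0.025, 0, -0.1583], [0, 0, 0]], [[0.025, -0.0833, -0.1667], [0, 0, 0]], [[0, -0.1667, -0.1667], [0, 0, 0]], [[0, -0.25, -0.1667], [0, 0, 0]]]}}

```text
time_s: 7.02
ee_pos: [399.2, 231.1, 171.9]
tcp_rot: [0.002, 0.563, 0.826, -0.0]
wrist_force: [-0.0, -0.0, 0.1]
grip_width: -0.004
grip_force: 0.0
```

```bash
python3 - <<'E'
from h import *
T=optics.camera("top")["frame"];S=optics.camera("side")["frame"]
cv2.imwrite("pics/c2.png",np.hstack([cv2.resize(T[190:265,160:265],None,fx=3.7,fy=3.7),cv2.resize(S[125:200,220:325],None,fx=3.7,fy=3.7)]))
E
```

```text
(no output)
```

View pics/c2.png

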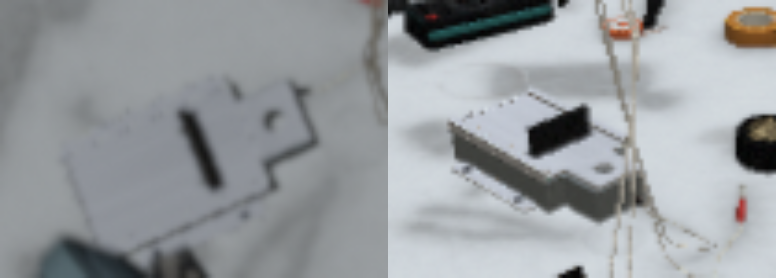

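The cover is shut: its end is flush with the case, and the tongue lies over the lug with its hole at about (272,118) top and (604,168) side. I'll refine the lock position while moving toward the pin.

```bash
python3 - <<'E'
from h import *
np.set_printoptions(precision=1,suppress=True)
T=optics.camera("top");S=optics.camera("side")
cr=lambda x,y,k,a,b:((x+.5)/k-.5+a,(y+.5)/k-.5+b)
a=cr(275,119,3.7,160,190);b=cr(604-388.5,168,3.7,220,125)
print("hole",tri(T,a,S,b),plane(T,a,33))
f=T["frame"].astype(int);m=(f[210:245,200:225].max(2)<70).astype(np.uint8)
n,l,st,ce=cv2.connectedComponentsWithStats(m);i=1+np.argmax(st[1:,4]);c=ce[i]+[200,210]
print("rib",c,st[i],[plane(T,c,z) for z in(46,59)])
ys,xs=np.nonzero(l==i);r=cv2.minAreaRect(np.c_[xs,ys].astype(np.float32));print(r)
ends=cr(180,112,3.7,160,190),cr(214,188,3.7,160,190)
# tongue outline corners at 33 mm
for uv in[(298,82),(316,142),(240,100),(264,162),(68,155),(96,247)]:print(uv,plane(T,cr(*uv,3.7,160,190),33))
g=T["frame"][205:240,222:250,1];print(g[8:28,4:26])
E
```

```text
hole (array([561.7, 233.4,  35.6]), np.float64(1.1734311762377496)) [561.4 234.1  33. ]
rib [213.9 230.2] [ 9 10 11 21 75] [array([539. , 284.3,  46. ]), array([537.6, 280.9,  59. ])]
((13.844827651977539, 19.86206817626953), (21.912050247192383, 3.5282113552093506), 68.19859313964844)
(298, 82) [587.7 217.6  33. ]
(316, 142) [544.2 204.5  33. ]
(240, 100) [575.7 259.5  33. ]
(264, 162) [530.8 241.8  33. ]
(68, 155) [538.8 384.9  33. ]
(96, 247) [472.5 363.1  33. ]
[[149 150 150 148 144 141 140 140 143 145 145 139 117  98 106 116 117 124
  137 143 143 143]
 [145 147 146 144 140 139 141 144 146 146 147 145 128  96  72  72  81 104
  130 142 142 140]
 [139 141 141 140 142 144 145 147 147 146 147 147 139 109  73  77  95 113
  132 140 142 143]
 [136 139 141 142 144 146 146 146 146 145 146 147 143 120  88  96 119 131
  139 143 144 145]
 [141 141 142 143 144 146 146 146 146 146 146 146 145 131  99  93 122 138
  142 145 146 146]
 [144 143 143 143 144 144 143 142 141 142 144 146 147 140 113  90 113 136
  144 146 147 147]
 [145 143 143 142 143 138 129 122 121 128 138 144 146 143 128  99 106 13
[... 530 characters left out ...]
6 146 146 145 146 146 139 112
   97 125 144 150]
 [144 140 140 143 142 141 138 139 142 145 145 145 145 145 145 144 141 122
   97 112 138 148]
 [143 138 139 142 143 142 142 142 143 143 145 145 144 143 142 138 134 118
   91  98 133 146]
 [143 143 143 144 143 143 142 142 143 143 144 143 140 134 130 121 110  93
   75  90 127 144]
 [145 145 145 145 144 142 142 142 142 141 139 133 123 113 105  93  81  79
   90 113 134 143]
 [145 145 147 146 144 142 140 140 137 133 123 108  93  85  78  81  90 110
  127 140 147 147]
 [145 146 148 147 143 139 133 128 122 110  95  79  74  80  92 110 126 140
  147 150 151 147]
 [146 147 147 145 137 127 116 105  93  82  79  88  98 114 128 140 147 151
  152 151 150 148]]
```

To row units: -415 mm is -0.6917, -220 mm is -0.3667.

Call:
{"api": "inch_along", "payload": {"plan": [[[-0.0917, -0.03, 0], [0, 0, 0]], [[-0.1833, -0.06, 0], [0, 0, 0]], [[-0.275, -0.09, 0], [0, 0, 0]], [[-0.3667, -0.1183, 0], [0, 0, 0]], [[-0.4483, -0.1267, 0], [0, 0, 0]], [[-0.53, -0.135, 0], [0, 0, 0]], [[-0.6117, -0.1433, 0.0167], [0, 0, 0]], [[-0.6917, -0.1483, 0.0367], [0, 0, 0]], [[-0.6917, -0.1483, 0.0667], [0, 0, 0]], [[-0.6917, -0.1483, 0.0667], [0, 0, 0]]], "jaw": 0.7, "squeeze": 40}}

```text
time_s: 8.48
ee_pos: [468.5, -184.6, 130.1]
tcp_rot: [-0.001, 0.562, 0.827, 0.0]
wrist_force: [-0.1, 0.8, -0.5]
grip_width: 0.698
grip_force: 0.0
```

```bash
python3 - <<'E'
from h import *
print(env.read_state()["ee_pos"],totool(np.array([471,-187.3,68])-env.read_state()["ee_pos"]))
T=optics.camera("top")["frame"];S=optics.camera("side")["frame"]
cv2.imwrite("pics/c3.png",cv2.resize(S[200:320,240:360],None,fx=4,fy=4))
E
```

```text
[ 468.48490231 -184.62427709  130.05560865] [-3.57372166  1.4366603  62.04472819]
```

View pics/c3.png

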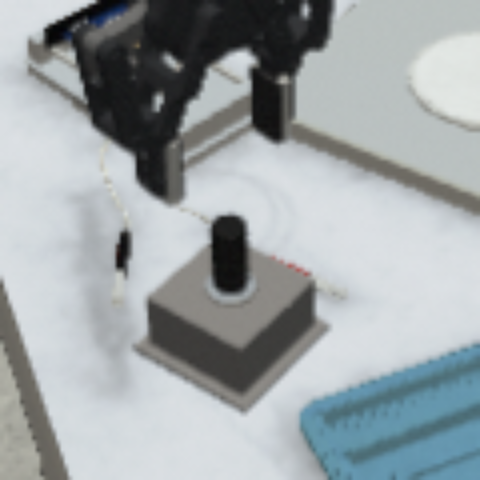

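The open fingers straddle the pin, whose grip top is at about (229,222). I'll descend and close.

To row units: 61 mm is 0.1017, 55 mm is 0.0917.

Call:
{"api": "inch_along", "payload": {"plan": [[[-0.006, 0.0023, 0.0417], [0, 0, 0]], [[-0.006, 0.0023, 0.0917], [0, 0, 0]], [[-0.006, 0.0023, 0.1017], [0, 0, 0]], [[-0.006, 0.0023, 0.1017], [0, 0, 0]]]}}

```text
time_s: 9.07
ee_pos: [471.7, -186.6, 71.0]
tcp_rot: [0.0, 0.561, 0.828, 0.0]
wrist_force: [0.6, 1.4, 0.2]
grip_width: 0.702
grip_force: 0.0
```

Call:
{"api": "inch_along", "payload": {"plan": [[[0, 0, 0], [0, 0, 0]], [[0, 0, 0], [0, 0, 0]], [[0, 0, 0], [0, 0, 0]], [[0, 0, 0], [0, 0, 0]], [[0, 0, 0], [0, 0, 0]], [[0, 0, 0], [0, 0, 0]]], "jaw": 0.0, "squeeze": 40}}

```text
time_s: 9.82
ee_pos: [472.0, -187.6, 71.3]
tcp_rot: [0.001, 0.562, 0.827, -0.0]
wrist_force: [-1.4, -0.3, 6.6]
grip_width: 0.198
grip_force: 39.2
```

To row units: 267 mm is 0.445, 195 mm is 0.325.

Call:
{"api": "inch_along", "payload": {"plan": [[[0, 0, -0.0333], [0, 0, 0]], [[0, 0, -0.0833], [0, 0, 0]], [[0, 0, -0.1333], [0, 0, 0]], [[0.0667, 0.005, -0.1333], [0, 0, 0]], [[0.1333, 0.0117, -0.1333], [0, 0, 0]], [[0.2, 0.0183, -0.1333], [0, 0, 0]], [[0.2667, 0.0233, -0.1333], [0, 0, 0]], [[0.325, 0.0283, -0.1333], [0, 0, 0]], [[0.385, 0.0583, -0.1333], [0, 0, 0]], [[0.445, 0.0883, -0.1333], [0, 0, 0]]]}}

```text
time_s: 11.08
ee_pos: [422.0, 81.3, 151.2]
tcp_rot: [0.001, 0.562, 0.827, -0.0]
wrist_force: [0.5, -0.2, -0.7]
grip_width: 0.198
grip_force: 39.1
```

Call:
{"api": "inch_along", "payload": {"plan": [[[0.06, 0.03, 0], [0, 0, 0]], [[0.12, 0.0583, 0], [0, 0, 0]], [[0.18, 0.0883, 0], [0, 0, 0]], [[0.1767, 0.1417, 0], [0, 0, 0]], [[0.17, 0.1917, 0], [0, 0, 0]], [[0.1633, 0.2333, 0], [0, 0, 0]], [[0.16, 0.25, 0], [0, 0, 0]], [[0.16, 0.25, 0], [0, 0, 0]]]}}

```text
time_s: 12.08
ee_pos: [526.0, 224.8, 150.6]
tcp_rot: [-0.0, 0.562, 0.827, 0.0]
wrist_force: [-0.6, -0.6, -1.2]
grip_width: 0.196
grip_force: 39.1
```

```bash
python3 - <<'E'
from h import *
s=env.read_state();print(s["ee_pos"],totool(np.array([560.8,233.2,68.3])-s["ee_pos"]))
E
```

```text
[525.98697406 224.83843574 150.63015683] [-5.0756475  35.45197313 82.32565007]
```

Now I'll move over the hole, come down to a few mm above the tongue, and check in the side view.

To row units: 48 mm is 0.08, 44 mm is 0.0733.

Call:
{"api": "inch_along", "payload": {"plan": [[[-0.005, 0.03, 0], [0, 0, 0]], [[-0.0083, 0.0592, 0], [0, 0, 0]], [[-0.0083, 0.0592, 0.0333], [0, 0, 0]], [[-0.0083, 0.0592, 0.0733], [0, 0, 0]], [[-0.0083, 0.0592, 0.08], [0, 0, 0]], [[-0.0083, 0.0592, 0.08], [0, 0, 0]]]}}

```text
time_s: 12.82
ee_pos: [559.4, 233.1, 101.1]
tcp_rot: [-0.001, 0.561, 0.828, -0.001]
wrist_force: [-0.2, -0.2, -0.6]
grip_width: 0.197
grip_force: 39.1
```

```bash
python3 - <<'E'
from h import *
s=env.read_state();print(s["ee_pos"])
S=optics.camera("side");T=optics.camera("top")
p=s["ee_pos"]
for P in([561,233.5,33],[p[0],p[1],p[2]-35.3-30],[p[0],p[1],p[2]-35.3]):
    u=proj(S,P);print(P,u,(u-[230,110])*6)
t=T["frame"]
cv2.imwrite("pics/c4.png",cv2.resize(S["frame"][110:190,230:330],None,fx=6,fy=6,interpolation=cv2.INTER_CUBIC))
E
```

```text
[559.42376132 233.08815191 101.09476045]
[561, 233.5, 33] [277.49832123 170.88076031] [284.98992735 365.28456184]
[np.float64(559.4237613202612), np.float64(233.0881519097226), np.float64(35.794760453263294)] [276.97252763 170.19927838] [281.83516576 361.19567029]
[np.float64(559.4237613202612), np.float64(233.0881519097226), np.float64(65.7947604532633)] [276.41623812 161.03971212] [278.4974287 306.2382727]
```

View pics/c4.png

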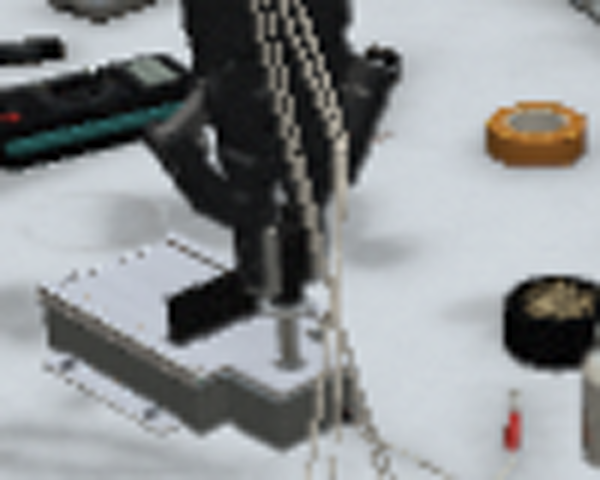

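The pin's tip is at about (290,366), right at the tongue hole expected near (290,363). I'll lower it gently and watch the force.

To row units: 10 mm is 0.0167, 8 mm is 0.0133.

Call:
{"api": "inch_along", "payload": {"plan": [[[0, 0.0012, 0.0067], [0, 0, 0]], [[0, 0.0012, 0.0133], [0, 0, 0]], [[0, 0.0012, 0.0167], [0, 0, 0]], [[0, 0.0012, 0.0167], [0, 0, 0]]]}}

```text
time_s: 13.42
ee_pos: [561.3, 233.6, 92.0]
tcp_rot: [-0.0, 0.562, 0.827, -0.0]
wrist_force: [0.5, -0.6, -0.4]
grip_width: 0.199
grip_force: 39.1
```

Call:
{"api": "inch_along", "payload": {"plan": [[[0, 0, 0.0067], [0, 0, 0]], [[0, 0, 0.0133], [0, 0, 0]], [[0, 0, 0.02], [0, 0, 0]], [[0, 0, 0.02], [0, 0, 0]]]}}

```text
time_s: 13.92
ee_pos: [561.0, 233.5, 79.7]
tcp_rot: [-0.0, 0.562, 0.827, -0.0]
wrist_force: [-0.9, -0.2, -0.4]
grip_width: 0.197
grip_force: 39.1
```

It's in the hole with no contact force: TCP z is 79.7 and the seat should be at about 68.

To row units: 10 mm is 0.0167, 8 mm is 0.0133.

Call:
{"api": "inch_along", "payload": {"plan": [[[0, 0, 0.0067], [0, 0, 0]], [[0, 0, 0.0133], [0, 0, 0]], [[0, 0, 0.0167], [0, 0, 0]], [[0, 0, 0.0167], [0, 0, 0]]]}}

```text
time_s: 14.42
ee_pos: [561.2, 233.6, 70.0]
tcp_rot: [-0.0, 0.562, 0.827, -0.0]
wrist_force: [-0.1, -0.2, 0.2]
grip_width: 0.192
grip_force: 39.1
```

Call:
{"api": "inch_along", "payload": {"plan": [[[0, 0, 0.0025], [0, 0, 0]], [[0, 0, 0.0042], [0, 0, 0]], [[0, 0, 0.0042], [0, 0, 0]]]}}

```text
time_s: 14.8
ee_pos: [561.6, 233.8, 68.4]
tcp_rot: [0.0, 0.562, 0.827, -0.0]
wrist_force: [-1.8, -1.3, 4.3]
grip_width: 0.196
grip_force: 39.5
```

Contact came at 68.4, as expected. I'll release and lift straight up.

Call:
{"api": "inch_along", "payload": {"plan": [[[0, 0, 0], [0, 0, 0]], [[0, 0, 0], [0, 0, 0]], [[0, 0, 0], [0, 0, 0]], [[0, 0, 0], [0, 0, 0]]], "jaw": 0.6}}

```text
time_s: 15.3
ee_pos: [561.4, 233.7, 67.6]
tcp_rot: [-0.0, 0.562, 0.827, -0.0]
wrist_force: [-0.0, 0.1, -0.1]
grip_width: 0.598
grip_force: 0.0
```

Call:
{"api": "inch_along", "payload": {"plan": [[[0, 0, -0.0417], [0, 0, 0]], [[0, 0, -0.1], [0, 0, 0]], [[0, 0, -0.1667], [0, 0, 0]], [[0, -0.0833, -0.1667], [0, 0, 0]], [[0, -0.1667, -0.1667], [0, 0, 0]], [[0, -0.25, -0.1667], [0, 0, 0]], [[0, -0.25, -0.1667], [0, 0, 0]]]}}

```text
time_s: 16.18
ee_pos: [417.4, 176.1, 167.3]
tcp_rot: [0.001, 0.561, 0.828, -0.003]
wrist_force: [1.0, 0.3, 0.5]
grip_width: 0.605
grip_force: 0.0
```

```bash
python3 - <<'E'
from h import *
S=optics.camera("side");T=optics.camera("top")
cv2.imwrite("pics/c5.png",np.hstack([cv2.resize(x,None,fx=4,fy=4,interpolation=cv2.INTER_CUBIC) for x in(S["frame"][120:190,230:325],T["frame"][190:260,165:260])]))
E
```

```text
(no output)
```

View pics/c5.png

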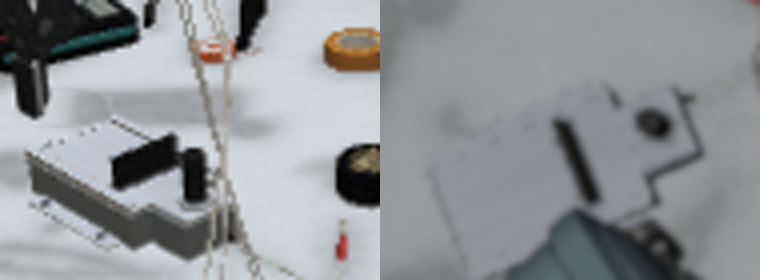

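The pin stands upright with its collar on the tongue, at about (193,175) in the side view and (655,123) in the top view. The cover is shut and the gripper is clear.

```bash
python3 -c "
from workcell import env, optics, workorder
print(workorder.hand_in())"
```

```text
the job is handed in; nothing more can be done
None
```

I slid the cover shut, put the pin through the tongue into the lug with its collar on the tongue, let go, and handed the job in at about 16 s; the last pictures showed the pin upright and the gripper clear, but the hand-in returned no verdict.

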